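Start the clamp screw in its boss without crossing the thread

ROBOT

A 6-joint arm with a two-finger parallel gripper is mounted at the origin on the work surface. World frame = base frame: x ahead of the robot, y to its left, z up, the work surface at z = 0. Lengths are in m, angles in rad, forces in N, time in s.
With the tool pointing down it reaches from about 0.25 to 0.775 m from the base axis. Payload 4 kg.
Tool frame: the origin (TCP) lies at the very end of the fingers, on their centre line; the grasp point (between the pads) lies 19 mm behind it; y points along the fingers, z is the direction in which the jaws open and shut, and the axes are right-handed (so a half turn about y gives the same grasp; the last joint's range is limited). The gripper opens to 85 mm and grips with 20 to 120 N. Pads are 22 mm wide; open, the fingers measure 114 mm over their backs; the gripper's body (76 mm by 85 mm) begins 54 mm behind the grasp point. The pads swing forward as they close: fully open they stand 13 mm farther back than shut.
Start: joints at [-1.219, 0.087, 1.371, -0, 1.684, -0.103], TCP at [0.242, -0.494, 0.231] pointing down, gripper open.
Joint ranges: [-3.1, 3.1], [-0.76, 2.03], [0.27, 2.55], [-1.08, 4.22], [0.17, 2.65], [-2.57, 2.57]. Speed limits (rad/s): [2.79, 2.79, 3.14, 3.14, 3.14, 3.14].

INTERFACE

Orientations are given as a rotation vector (axis times angle).
In Python, from bench import * gives the robot as it stands.
- The arm moves only by the tool arm_command, never from a script. Its argument "plan" is a list that holds one entry, the list of rows, each a list of 4 numbers: the shift along the tool's x, y, z each as a share of 0.03 m, from -1 to 1, then the turn about the tool's y as a share of 0.1 rad, from -1 to 1. A call has 1 to 12 rows; each row shifts and turns the pose as measured when the row begins, along the tool's axes as they then stand; what a row does not reach is not made up. A row lasts 1/12 s, in which the tool goes at most 41.7 mm and 7.16 degrees, less where a joint would pass 70% of its speed; a pose out of reach is approached as far as the arm can. A call with a number of a shift or a turn outside -1 to 1 is refused whole. A call with a gripper value outside its range is refused whole. "claw" is the opening, from 0 (shut) to 1 (fully open), set as the call begins (left out, the last holds). The fingers move at their own pace and stop on an object; the grip force is fixed at half the most. Time passes only in rows, so rows that do not move let the fingers close. It gives the time, the measured TCP pose, the force and the opening at its end, in the units of the state.
- observe(): the state, without advancing time (a new reading comes with each control period).
- snapshot(name): name is "scene" or "side" or "wrist"; returns (picture, depth): 480x640x3 uint8, red, green, blue; 480x640 float32, m along the optical axis (not along the pixel's ray), 0 where there is no reading.
- calibration(name): a dict with "K" (3x3 intrinsics, pixels), "k1" (the pictures are not rectified: a ray, as slopes to the right and down, at radius r is drawn at 1 + k1 r^2 times it, then the intrinsics apply), "rvec" (rotation vector, rad) and "tvec" (3), from world to camera coordinates, as OpenCV has them; the wrist camera has in their place "hand_eye" (4x4, takes a point from camera to tool coordinates, whose origin is the TCP and whose axes are the tool frame's). Camera axes: x right, y down, z forward; pixel columns grow to the right and rows downward; lengths in m; the calibration is good to about 2 mm. A picture is of the moment at which its call begins: read the wrist's pose just before it. calibration takes no time and is no camera call.
- finish_job(): hands the job in, once; it reports no verdict.
The state is a dict: "time_s": time; "joint_positions": joint angles; "joint_vel": joint speeds; "effort": joint torques, N m; "position": TCP position; "orientation": TCP orientation; "contact_force": force on the tool from outside, world axes, zero at the start; "ft_torque": the same for the moment, N m; "grip_width": finger opening in m.
Only numpy, scipy, OpenCV 4.12 (cv2) and the standard library are available. Lean on these libraries where they do the work, as an engineer would, in place of code of your own. Each camera call takes 0.05 s, during which the arm holds its last target. There are 200 camera calls.

TASK

Take the bar-handled clamp screw out of the compartment bin, set it upright in the threaded boss of the clamp foot with its bar square across the length of the foot, and start it the careful way: turn it backward (anticlockwise seen from above) until it drops into the thread, then forward (clockwise) one full turn. Finish while still gripping the bar, holding the started screw upright and still in the boss. Leave everything else where it is.

Things in the scene. Friction and masses are not known exactly. Their poses are not given: they have to be found in the camera images.
- screw: the clamp screw, plain steel, 86 mm tall, 0.3 kg: the only one in the bin with a straight bar for a head; stands loose, head up, in one of three compartments. Origin: centre of its underside, z up. Bar 36 mm long (x), 12 mm thick (y), z 66 to 86 mm. Neck 11 mm thick from z 47 mm up; below it the shank, 24 mm, nose tapering to 18 mm. It looks and works the same after half a turn
- thread_end (a point): point on the screw's axis level with the underside of its thread ends, 14 mm above the screw's underside; axes as the screw. The thread is two-start, right-hand, 35 mm in diameter, and runs up from here; its two ends lie on the screw's +x and -x sides, in line with the bar
- bar (a point): centre of the bar head, where to grip it: 76 mm above the screw's underside, 10 mm below the bar's top; axes as the screw. The thread is oiled and self-holding: the screw does not turn by itself, and when its bar is held loosely between the fingers it sinks by its own weight as it is turned; ease the fingers off and it falls fully
- mouth (a point): centre of the upper rim of the boss, 62 mm above the table, z up, axes as the boss. Bore 38 mm in diameter, 48 mm deep, 27 mm between the brass threads inside (1.5 mm play round the shank). Its two threads begin flush with the rim on its +x and -x sides and run down clockwise seen from above, 14 mm per turn each
- boss: steel boss, a tube 50 mm across and 50 mm tall, fixed on the middle of the foot; origin at its underside, x towards a thread start, up to 30 degrees off the foot's x. Turned backward, the resting screw rises till thread_end is level with the mouth and the bar in line with the boss's x, then drops 7 mm. Forward sinks it 14 mm per turn: one turn after the drop thread_end is 21 mm below the mouth
- foot: grey cast clamp foot fixed to the table, 170 mm long (its x) by 100 mm (its y) and 12 mm thick, with a low rib 28 mm high across each end; origin at the centre of its underside
- bin: plywood bin, 100 mm (its x) by 270 mm (its y), 45 mm tall, walls 4 mm, three compartments in a row along y, floor 4 mm; fixed. Origin at the centre of its underside
- knob_screw: other screw in the bin, smooth with a round knob head 42 mm across, 83 mm tall; to be left alone. Origin at its underside
- hex_bolt: other bolt in the bin, smooth with a six-sided head 34 mm across flats, 78 mm tall; to be left alone. Origin at its underside
- tin: open steel tin, 84 mm across, 85 mm tall; bystander
- oil_bottle: amber glass bottle, 56 mm across, 125 mm tall; bystander
- glue_jar: jar, 64 mm across, 65 mm tall; bystander
- wood_wedge: wooden block 70 x 30 x 22 mm; bystander
- flat_brush: brush lying on the table; bystander
Things that resemble listed ones, but are neither listed nor needed, are in the scene too. What is shaped like the screw but black or pink is not meant.

How it is judged:
By the outcome, as a careful person would: the job done as asked, in the order asked, and still so for the second after the job is handed in, while the arm keeps its last pose, push and grip.
It also fails if it takes over 72 s, if anything falls off the work surface, if the arm or the gripper's body presses on something with over 40 N, if the wrist force passes 120 N, or if a joint passes its speed limit or range.

## Working session

There is one attempt and no reset: what is moved stays moved. The work goes in short steps, Python scripts to look and compute and a tool call to move; the robot and the scene stay as the last step left them, time stands still between calls to the robot, and variables do not carry over. Pictures are saved under pics/ and viewed, about 8 in all and at most 12, crops included, and the job is handed in when it is done.

Besides the shell and the picture viewer there is one more tool, called after "Request:" as name(argument=value, ...), one argument or row to a line, values as JSON. arm_command: Moves the arm, as the interface text tells. Shift numbers are shares of 0.03 m and turn numbers shares of 0.1 rad, none past 1 either way. Its arguments: {"type":"object","properties":{"plan":{"type":"array"},"claw":{"type":"number"}},"required":["plan"]}

```bash
ls; mkdir -p pics
cat > h.py <<'E'
from bench import *
import numpy as np, cv2
from scipy.spatial.transform import Rotation as R
def cam(name):
    c=calibration(name)
    if "hand_eye" in c:
        s=observe(); T=np.eye(4); T[:3,:3]=R.from_rotvec(s["orientation"]).as_matrix(); T[:3,3]=s["position"]
        return c,T@np.array(c["hand_eye"])
    W=np.eye(4); W[:3,:3]=R.from_rotvec(np.ravel(c["rvec"])).as_matrix(); W[:3,3]=np.ravel(c["tvec"])
    return c,np.linalg.inv(W)
def shot(name,f):
    c,T=cam(name); p,d=snapshot(name)
    cv2.imwrite(f"pics/{f}.png",p[:,:,::-1]); np.savez(f"pics/{f}.npz",p=p,d=d,T=T,K=np.array(c["K"]),k1=c["k1"])
def load(f):
    z=np.load(f"pics/{f}.npz"); return z["p"],z["d"],z["T"],z["K"],float(z["k1"])
def cloud(f):
    p,d,T,K,k1=load(f)
    v,u=np.mgrid[:480,:640].astype(float)
    n=cv2.undistortPoints(np.stack([u,v],-1).reshape(-1,1,2),K,np.array([k1,0,0,0.])).reshape(480,640,2)
    P=np.dstack([n*d[...,None],d]); 
    W=P@T[:3,:3].T+T[:3,3]; W[d==0]=np.nan
    return p,W
E
python3 - <<'E'
from h import *
print(observe())
shot("scene","s0");shot("side","d0");
for f in("s0","d0"):
    p,d,T,K,k1=load(f); print(T.round(3).tolist(),K.tolist(),k1)
print(calibration("wrist"))
E
```

```text
pics
{'time_s': 0.0, 'joint_positions': array([-1.21909662e+00,  8.79557539e-02,  1.37227027e+00,  4.74090864e-05,
        1.68357617e+00, -1.03091854e-01]), 'joint_vel': array([-0.00011903,  0.00011583,  0.00103359,  0.00170554,  0.00200481,
        0.00031569]), 'effort': array([-9.41435719e-04, -3.51868343e+01, -3.13269460e+01, -2.59750595e-04,
        1.08171621e-02,  2.93107043e-06]), 'position': array([ 0.24144442, -0.49362243,  0.23013057]), 'orientation': array([-0.45584308,  1.97115773, -1.96671499]), 'contact_force': array([-0.94465766,  0.15166236,  0.7877752 ]), 'ft_torque': array([ 0.01365328, -0.01182355, -0.01263331]), 'grip_width': 0.08526313027579398}
[[0.054, 0.805, -0.591, 1.248], [0.999, -0.042, 0.033, -0.035], [0.002, -0.592, -0.806, 1.024], [0.0, 0.0, 0.0, 1.0]] [[455.8002530842081, 0.0, 316.7842510759772], [0.0, 455.8002530842081, 245.60585541442106], [0.0, 0.0, 1.0]] -0.05795471731586418
[[0.964, -0.189, 0.187, 0.318], [-0.265, -0.627, 0.732, -1.006], [-0.021, -0.755, -0.655, 0.978], [0.0, 0.0, 0.0, 1.0]] [[602.0122039425942, 0.0, 324.14312834490966], [0.0, 602.0122039425942, 240.3069389655493], [0.0, 0.0, 1.0]] -0.17544864892884685
{'K': array([[363.39160529,   0.        , 321.97347638],
       [  0.        , 363.39160529, 240.53605832],
       [  0.        ,   0.        ,   1.        ]]), 'k1': -0.06953990999775932, 'hand_eye': array([[-1.15982133e-03,  9.57273106e-01,  2.89183084e-01,
        -7.29624861e-02],
       [ 8.54993917e-04, -2.89182224e-01,  9.57273686e-01,
        -1.41862479e-01],
       [ 9.99998962e-01,  1.35751622e-03, -4.83062969e-04,
         6.39655164e-05],
       [ 0.00000000e+00,  0.00000000e+00,  0.00000000e+00,
         1.00000000e+00]])}
```

View pics/s0.png

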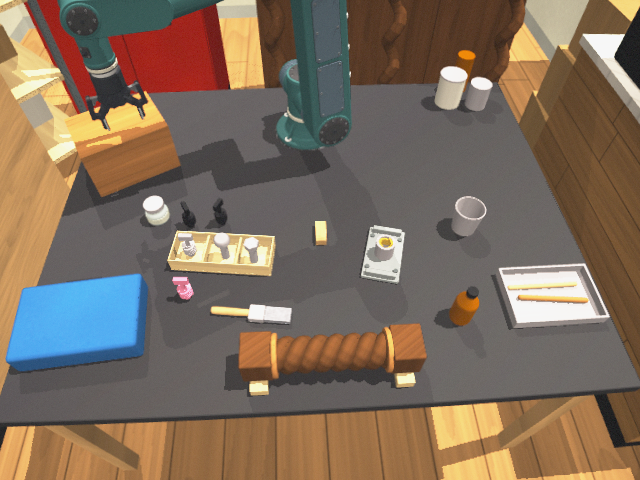

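The scene shows the bin at about (222,253) holding three heads. The foot and boss are at (385,250). Candidates for the screw are the bin's left compartment (187,243), which looks like a bar, the middle one (222,243), a round knob, and the right one (252,248), likely the hex. The decoys outside are black at (188,215) and (220,212) and pink at (183,288). I'll check in a close crop.

Run:
```python
from h import *
p,W=cloud("s0"); p2,W2=cloud("d0")
for n,W_,q in (("s",W,[(187,237),(222,239),(252,243),(385,240),(222,270)]),):
    for u,v in q: print(n,u,v,W_[v,u].round(3))
def proj(f,X):
    p,d,T,K,k1=load(f); E=np.linalg.inv(T)
    return cv2.projectPoints(np.array([X]),cv2.Rodrigues(E[:3,:3])[0],E[:3,3],K,np.array([k1,0,0,0.]))[0].ravel()
a=proj("d0",W[239,222]); b=proj("d0",W[240,385]);print(a,b)
def crop(p,u,v,w,h,s):
    u=int(np.clip(u-w/2,0,640-w));v=int(np.clip(v-h/2,0,480-h)); return cv2.resize(p[v:v+h,u:u+w],None,fx=s,fy=s,interpolation=cv2.INTER_CUBIC)
t=np.vstack([np.hstack([crop(p,222,250,133,100,3),crop(p,385,250,133,100,3)]),np.hstack([crop(p2,*a,133,100,3),crop(p2,*b,133,100,3)])])
cv2.imwrite("pics/c0.png",t[:,:,::-1])
# top-height points
m=(W[...,2]>0.07)&(W[...,2]<0.12)
```

```text
s 187 237 [ 0.518 -0.331  0.089]
s 222 239 [ 0.527 -0.24   0.086]
s 252 243 [ 0.542 -0.162  0.085]
s 385 240 [0.526 0.188 0.051]
s 222 270 [ 0.573 -0.249  0.012]
[333.05431786 318.4510355 ] [286.22423838 205.48012343]
```

View pics/c0.png

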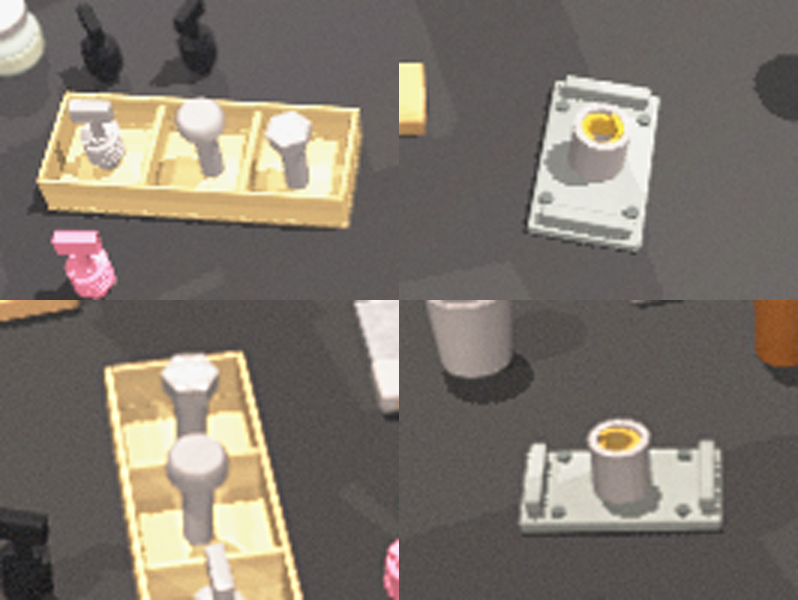

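The bar screw is the one in the left (most negative y) compartment. The knob is in the middle and the hex on the right. Next I measure the bar, rim and foot from depth.

```bash
cat >> h.py <<'E'
def pca(Q):
    r=cv2.minAreaRect(Q[:,:2].astype(np.float32)*1000); b=cv2.boxPoints(r); c=b.mean(0)/1000
    e=[b[1]-b[0],b[2]-b[1]]; e.sort(key=np.linalg.norm); L=e[1]
    return c.round(4),np.round([np.linalg.norm(e[1]),np.linalg.norm(e[0])],1),round(np.degrees(np.arctan2(L[1],L[0]))%180,1),len(Q),Q[:,2].mean().round(4)
def sel(W,c,r,z0,z1):
    with np.errstate(invalid='ignore'): m=(np.hypot(W[...,0]-c[0],W[...,1]-c[1])<r)&(W[...,2]>z0)&(W[...,2]<z1)
    return W[m]
E
python3 - <<'E'
from h import *
s=observe();M=R.from_rotvec(s["orientation"]).as_matrix();print(M.round(3).tolist())
for f in("s0","d0"):
    p,W=cloud(f)
    for n,c,r,z0,z1 in(("bartop",(.52,-.331),.035,.082,.1),("rim",(.526,.188),.05,.055,.07),("foot",(.526,.188),.13,.004,.035),("foottop",(.526,.188),.13,.022,.035)):
        Q=sel(W,c,r,z0,z1)
        print(f,n,pca(Q) if len(Q)>5 else len(Q))
        if n=="rim" and len(Q)>8: print(cv2.minEnclosingCircle(Q[:,:2].astype(np.float32)*1000))
    Q=sel(W,(.53,-.24),.2,.036,.049); print("bin",pca(Q[Q[:,0]>.45]))
E
```

```text
[[-0.898, -0.001, 0.439], [-0.439, 0.002, -0.898], [-0.0, -1.0, -0.002]]
s0 bartop (array([ 0.5115, -0.338 ], dtype=float32), array([35.8, 14.4], dtype=float32), np.float32(85.3), 84, np.float64(0.0899))
s0 rim (array([0.5421, 0.1853], dtype=float32), array([52.2, 49. ], dtype=float32), np.float32(146.7), 210, np.float64(0.0623))
((541.0716552734375, 185.1880340576172), 27.415870666503906)
s0 foot (array([0.5266, 0.1869], dtype=float32), array([256.5, 255.8], dtype=float32), np.float32(154.0), 2417, np.float64(0.0139))
s0 foottop (array([0.5413, 0.1838], dtype=float32), array([164.2,  82.5], dtype=float32), np.float32(164.9), 396, np.float64(0.0287))
bin (array([ 0.5709, -0.2559], dtype=float32), array([271.5, 198.6], dtype=float32), np.float32(83.1), 1024, np.float64(0.0431))
d0 bartop (array([ 0.5103, -0.3389], dtype=float32), array([40.5, 12.6], dtype=float32), np.float32(85.2), 122, np.float64(0.0903))
d0 rim (array([0.5414, 0.1856], dtype=float32), array([53.8, 51.8], dtype=float32), np.float32(108.0), 207, np.float64(0.0615))
((540.14501953125, 187.3001708984375), 29.369909286499023)
d0 foot (array([0.5257, 0.1884], dtype=float32), array([254. , 253.4], dtype=float32), np.float32(167.6), 2080, np.float64(0.014))
d0 foottop (array([0.541 , 0.1863], dtype=float32), array([160.1,  92.4], dtype=float32), np.float32(164.6), 328, np.float64(0.0288))
bin (array([ 0.5714, -0.2553], dtype=float32), array([274.2, 195.7], dtype=float32), np.float32(82.8), 1406, np.float64(0.0433))
```

Request:
arm_command(
  plan=[
    [[-0.86,0,-0.06,0],[-0.86,0,-0.06,0],[-0.86,0,-0.06,0],[-0.86,0,-0.06,0],[-0.86,0,-0.06,0],[-0.86,0,-0.06,0],[-0.86,0,-0.06,0],[-0.86,0,-0.06,0],[-0.86,0,-0.06,0],[-0.86,0,-0.06,0],[-0.86,0,-0.06,0],[-0.86,0,-0.06,0]],
  ],
  claw=1,
)

```text
time_s: 1.1
position: [0.5154, -0.3332, 0.2202]
orientation: [-0.456, 1.995, -1.964]
contact_force: [0.2, 0.4, -0.3]
grip_width: 0.0853
```

Request:
arm_command(
  plan=[
    [[0,0,0,-1],[0,0,0,-1],[0,0,0,-1],[0,0,0,-1],[0,0,0,-1],[0,0,0,-1],[0,0,0,-1],[0,0,0,-1],[0,0,0,-1],[0,0,0,-1],[0,0,0,-0.3],[0,0,0,0]],
  ],
)

```text
time_s: 2.1
position: [0.519, -0.3248, 0.208]
orientation: [-1.194, 1.267, -1.201]
contact_force: [0.2, 1.0, -0.1]
grip_width: 0.0852
```

```bash
cat >> h.py <<'E'
def go(x,y,z,yaw=None):
    s=observe();M=R.from_rotvec(s["orientation"]).as_matrix();p=np.array(s["position"])
    yw=np.degrees(np.arctan2(M[1,2],M[0,2]))
    print("t",round(s["time_s"],2),"pos",p.round(4),"yaw",yw.round(1),"tilt",np.degrees(np.arccos(-M[2,1])).round(2),"j6",np.degrees(s["joint_positions"][5]).round(1),"F",s["contact_force"].round(1),"w",round(s["grip_width"],4))
    if x is not None: print("shares total xyz",((np.array([x,y,z])-p)@M/0.03).round(2),"turn", None if yaw is None else (-np.radians(yaw-yw)/0.1).round(2))
E
python3 - <<'E'
from h import *
shot("wrist","w0"); p,W=cloud("w0")
Q=sel(W,(.511,-.3385),.035,.082,.1); print(pca(Q))
go(.511,-.3385,.061,-4.8)
E
```

```text
(array([ 0.5101, -0.3379], dtype=float32), array([36.1, 12. ], dtype=float32), np.float32(85.5), 726, np.float64(0.0888))
t 2.15 pos [ 0.5189 -0.3248  0.2079] yaw -2.0 tilt 2.24 j6 -35.5 F [ 0.2 -0.1  0.4] w 0.0856
shares total xyz [ 0.6   4.89 -0.1 ] turn 0.49
```

View pics/w0.png

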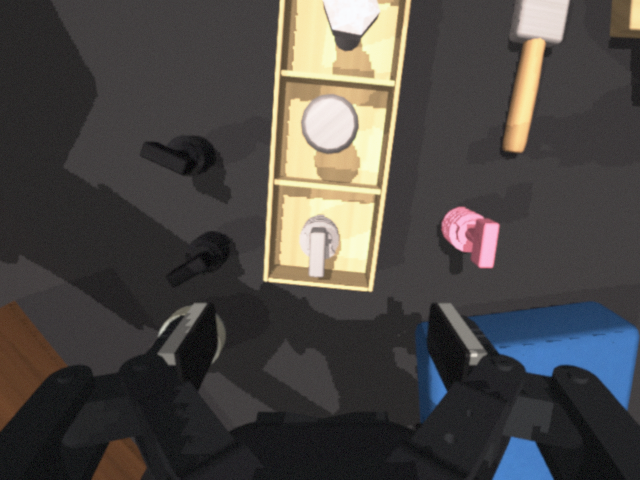

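The wrist view shows the straight steel bar at (317,252), in the compartment nearest me. The pink decoy is at (475,235) and the black ones are at (180,155) and (205,255), all outside the bin. I descend with the claw half open.

Request:
arm_command(
  plan=[
    [[0.15,0.4,0,0.1],[0.15,0.4,0,0.1],[0.15,0.4,0,0.1],[0.15,0.4,0,0.1],[0,0.3,0,0.1],[0,0,0,0]],
  ],
  claw=0.5,
)

```text
time_s: 2.65
position: [0.5147, -0.3425, 0.1415]
orientation: [-1.166, 1.316, -1.241]
contact_force: [0.3, -0.4, 0.4]
grip_width: 0.0428
```

Run:
```python
from h import *
M=R.from_rotvec(observe()["orientation"]).as_matrix();print("tooly",M[:,1].round(4))
p,W=cloud("w0")
for u,v in((205,250),(180,270),(160,155)):print(W[v,u].round(3))
go(.5103,-.338,.061,-4.6)
```

```text
tooly [-0.0316  0.0302 -0.999 ]
[ 0.408 -0.345  0.045]
[ 0.401 -0.35   0.085]
[ 0.398 -0.26   0.085]
t 2.65 pos [ 0.5147 -0.3425  0.1415] yaw -5.4 tilt 2.51 j6 -33.6 F [ 0.3 -0.4  0.4] w 0.0428
shares total xyz [-0.06  2.69 -0.07] turn -0.13
```

Request:
arm_command(
  plan=[
    [[-0.5,0,-0.9,0],[-0.5,0,-0.9,0],[-0.5,0,-0.9,0],[-0.5,0,-0.9,0]],
  ],
)

```text
time_s: 2.98
position: [0.4115, -0.2724, 0.139]
orientation: [-1.166, 1.326, -1.234]
contact_force: [0.5, -0.4, 0.9]
grip_width: 0.0426
```

Request:
arm_command(
  plan=[
    [[0,0,0,0],[0,0,0,0]],
  ],
)

```text
time_s: 3.15
position: [0.4066, -0.2683, 0.1378]
orientation: [-1.166, 1.331, -1.23]
contact_force: [0.0, -0.1, 0.2]
grip_width: 0.0426
```

Request:
arm_command(
  plan=[
    [[0.2,0,0.36,0],[0.2,0,0.36,0],[0.2,0,0.36,0],[0.2,0,0.36,0],[0.2,0,0.36,0],[0.2,0,0.36,0],[0.2,0,0.36,0],[0.2,0,0.36,0],[0.2,0,0.36,0],[0.2,0,0.36,0],[0,0,0,0]],
  ],
)

```text
time_s: 4.07
position: [0.5224, -0.3483, 0.1327]
orientation: [-1.163, 1.32, -1.242]
contact_force: [0.1, 0.3, -0.2]
grip_width: 0.0429
```

```bash
cat >> h.py <<'E'
def tl(o=None):
    t=R.from_rotvec(observe()["orientation"] if o is None else o).as_matrix()[:,1]; return np.degrees(t[:2]).round(2)
E
python3 - <<'E'
from h import *
print(tl())
go(.5103,-.338,.061,-4.6)
E
```

```text
[-1.81  1.85]
t 4.07 pos [ 0.5224 -0.3483  0.1327] yaw -5.6 tilt 2.59 j6 -33.4 F [ 0.1  0.3 -0.2] w 0.0429
shares total xyz [-0.23  2.41 -0.35] turn -0.17
```

Run:
```python
from h import *
for o in([-.456,1.971,-1.967],[-.456,1.995,-1.964],[-1.194,1.267,-1.201],[-1.166,1.316,-1.241],[-1.166,1.326,-1.234],[-1.166,1.331,-1.23],[-1.163,1.32,-1.242]):
    M=R.from_rotvec(o).as_matrix(); print(tl(o),"tool-x/z comps of down:",np.degrees(M[2,[0,2]]).round(2))
```

```text
[-0.05  0.11] tool-x/z comps of down: [-0.   -0.12]
[-0.74  0.73] tool-x/z comps of down: [ 0.35 -0.98]
[-1.57  1.54] tool-x/z comps of down: [-1.49 -1.63]
[-1.79  1.73] tool-x/z comps of down: [-1.55 -1.95]
[-2.21  2.11] tool-x/z comps of down: [-1.88 -2.4 ]
[-2.43  2.31] tool-x/z comps of down: [-2.07 -2.64]
[-1.81  1.84] tool-x/z comps of down: [-1.66 -1.98]
```

Request:
arm_command(
  plan=[
    [[0,-0.5,0,0],[0,-0.5,0,0],[0,-0.5,0,0],[0,-0.5,0,0],[0,-0.5,0,0],[0,-0.5,0,0]],
  ],
)

```text
time_s: 4.57
position: [0.5263, -0.3515, 0.2183]
orientation: [-1.164, 1.332, -1.231]
contact_force: [0.0, 0.4, -0.5]
grip_width: 0.0427
```

Request:
arm_command(
  plan=[
    [[0,0.5,0,0],[0,0.5,0,0],[0,0.5,0,0],[0,0.5,0,0],[0,0.5,0,0]],
  ],
)

```text
time_s: 4.98
position: [0.5299, -0.3537, 0.1546]
orientation: [-1.16, 1.309, -1.253]
contact_force: [-0.2, -0.6, -0.4]
grip_width: 0.0427
```

Request:
arm_command(
  plan=[
    [[0,-1,0,0],[0,-1,0,0],[0,-1,0,0]],
  ],
)

```text
time_s: 5.23
position: [0.5244, -0.3496, 0.2241]
orientation: [-1.167, 1.347, -1.217]
contact_force: [0.7, -0.9, 0.3]
grip_width: 0.0428
```

Request:
arm_command(
  plan=[
    [[0,0,0,0],[0,0,0,0],[0,0,0,0],[0,0,0,0]],
  ],
)

```text
time_s: 5.57
position: [0.5276, -0.352, 0.2322]
orientation: [-1.164, 1.334, -1.23]
contact_force: [0.9, -0.2, -0.2]
grip_width: 0.0431
```

Request:
arm_command(
  plan=[
    [[-0.5,0,-0.9,0],[-0.5,0,-0.9,0],[-0.5,0,-0.9,0],[-0.5,0,-0.9,0]],
  ],
)

```text
time_s: 5.9
position: [0.4253, -0.2815, 0.2293]
orientation: [-1.166, 1.345, -1.219]
contact_force: [-0.3, -0.9, 0.7]
grip_width: 0.0428
```

Request:
arm_command(
  plan=[
    [[0.5,0,0.9,0],[0.5,0,0.9,0],[0.5,0,0.9,0],[0.5,0,0.9,0]],
  ],
)

```text
time_s: 6.23
position: [0.5111, -0.3384, 0.215]
orientation: [-1.169, 1.362, -1.203]
contact_force: [1.5, -1.0, 0.5]
grip_width: 0.0427
```

Request:
arm_command(
  plan=[
    [[0,0,0,0]],
  ],
)

```text
time_s: 6.32
position: [0.5131, -0.34, 0.2102]
orientation: [-1.169, 1.365, -1.199]
contact_force: [-1.1, 0.1, -1.3]
grip_width: 0.0428
```

Request:
arm_command(
  plan=[
    [[0,0.5,0,0],[0,0.5,0,0],[0,0.5,0,0],[0,0.5,0,0],[0,0.5,0,0],[0,0.5,0,0]],
  ],
)

```text
time_s: 6.82
position: [0.5066, -0.334, 0.1138]
orientation: [-1.17, 1.368, -1.197]
contact_force: [-0.3, -0.3, -0.1]
grip_width: 0.0427
```

Request:
arm_command(
  plan=[
    [[0,-0.3,0,0],[0,-0.3,0,0],[0,-0.3,0,0],[0,-0.3,0,0],[0,-0.3,0,0],[0,-0.3,0,0],[0,-0.3,0,0],[0,-0.3,0,0],[0,-0.3,0,0],[0,-0.3,0,0]],
  ],
)

```text
time_s: 7.65
position: [0.5125, -0.3396, 0.2128]
orientation: [-1.17, 1.37, -1.195]
contact_force: [0.4, 0.7, -0.2]
grip_width: 0.0427
```

Request:
arm_command(
  plan=[
    [[0,0.7,0,0],[0,0.7,0,0],[0,0.7,0,0],[0,0.7,0,0]],
  ],
)

```text
time_s: 7.98
position: [0.5124, -0.3389, 0.1418]
orientation: [-1.166, 1.347, -1.217]
contact_force: [0.8, -0.7, -0.9]
grip_width: 0.0428
```

Request:
arm_command(
  plan=[
    [[0,0,0,0],[0,0,0,0],[0,0,0,0],[0,0,0,0]],
  ],
)

```text
time_s: 8.32
position: [0.5109, -0.3377, 0.1396]
orientation: [-1.168, 1.354, -1.21]
contact_force: [0.3, -0.3, -0.0]
grip_width: 0.0427
```

Run:
```python
from h import *
print(tl())
go(.5103,-.338,.061,-4.6)
```

```text
[-3.51  3.26]
t 8.32 pos [ 0.5109 -0.3377  0.1396] yaw -5.6 tilt 4.8 j6 -33.3 F [ 0.3 -0.3 -0. ] w 0.0427
shares total xyz [0.15 2.61 0.16] turn -0.17
```

Request:
arm_command(
  plan=[
    [[0,-0.3,0,0],[0,-0.3,0,0],[0,-0.3,0,0],[0,-0.3,0,0],[0,-0.3,0,0],[0,-0.3,0,0],[0,-0.3,0,0],[0,-0.3,0,0],[0,1,0,0],[0,1,0,0],[0,0.5,0,0]],
  ],
)

```text
time_s: 9.23
position: [0.5183, -0.3438, 0.1612]
orientation: [-1.163, 1.326, -1.238]
contact_force: [0.6, 0.1, 0.2]
grip_width: 0.0427
```

Request:
arm_command(
  plan=[
    [[0,-0.3,0,0],[0,-0.3,0,0],[0,-0.3,0,0],[0,-0.3,0,0],[0,-0.3,0,0],[0,-0.3,0,0],[0,-0.3,0,0],[0,1,0,0],[0,1,0,0],[0,0.5,0,0]],
  ],
)

```text
time_s: 10.07
position: [0.524, -0.3485, 0.1721]
orientation: [-1.158, 1.302, -1.261]
contact_force: [-0.6, 0.3, -0.8]
grip_width: 0.0429
```

Request:
arm_command(
  plan=[
    [[0,-0.2,0,0],[0,-0.2,0,0],[0,-0.2,0,0],[0,-0.2,0,0]],
  ],
)

```text
time_s: 10.4
position: [0.5236, -0.3484, 0.1978]
orientation: [-1.159, 1.306, -1.257]
contact_force: [-0.4, -0.1, 0.6]
grip_width: 0.043
```

Request:
arm_command(
  plan=[
    [[-0.06,-0.3,-0.1,0],[-0.06,-0.3,-0.1,0],[-0.06,-0.3,-0.1,0],[-0.06,-0.3,-0.1,0],[-0.06,-0.3,-0.1,0],[0,1,0,0],[0,1,0,0],[0,0.7,0,0],[0,0.4,0,0],[0,0.2,0,0]],
  ],
)

```text
time_s: 11.23
position: [0.513, -0.3405, 0.1675]
orientation: [-1.154, 1.276, -1.285]
contact_force: [0.5, -1.0, 0.1]
grip_width: 0.0423
```

Run:
```python
from h import *
print(tl())
go(.5103,-.338,.061,-4.6)
```

```text
[0.48 0.03]
t 11.23 pos [ 0.513  -0.3405  0.1675] yaw -5.7 tilt 0.48 j6 -33.4 F [ 0.5 -1.   0.1] w 0.0423
shares total xyz [-0.07  3.55 -0.13] turn -0.19
```

Request:
arm_command(
  plan=[
    [[-0.01,0.3,-0.02,-0.03],[-0.01,0.4,-0.02,-0.03],[-0.01,0.4,-0.02,-0.03],[-0.01,0.4,-0.02,-0.03],[-0.01,0.4,-0.02,-0.03],[-0.01,0.4,-0.02,-0.03],[0,0.4,0,0],[0,0.35,0,0],[0,0.2,0,0]],
  ],
)

```text
time_s: 11.98
position: [0.5117, -0.3394, 0.0647]
orientation: [-1.163, 1.256, -1.275]
contact_force: [0.3, -0.1, -0.0]
grip_width: 0.0426
```

Run:
```python
from h import *
print(tl())
go(.5103,-.338,.061,-4.6)
```

```text
[ 0.73 -0.17]
t 11.98 pos [ 0.5117 -0.3394  0.0647] yaw -4.5 tilt 0.75 j6 -34.6 F [ 0.3 -0.1 -0. ] w 0.0426
shares total xyz [-0.04  0.12 -0.05] turn 0.01
```

Request:
arm_command(
  plan=[
    [[-0.02,0.06,-0.03,0],[-0.02,0.05,-0.02,0],[0,0,0,0],[0,0,0,0],[0,0,0,0],[0,0,0,0]],
  ],
  claw=0,
)

```text
time_s: 12.48
position: [0.5095, -0.3373, 0.0585]
orientation: [-1.164, 1.259, -1.272]
contact_force: [0.0, 0.6, -3.4]
grip_width: 0.0112
```

Request:
arm_command(
  plan=[
    [[0,-0.3,0,0],[0,-0.3,0,0],[0,-0.3,0,0],[0,-0.3,0,0],[0,-0.3,0,0],[0,-0.3,0,0],[0,-0.3,0,0],[0,-0.3,0,0],[0,-0.3,0,0],[0,-0.3,0,0],[0,-0.3,0,0],[0,-0.3,0,0]],
  ],
)

```text
time_s: 13.48
position: [0.5077, -0.3368, 0.1778]
orientation: [-1.164, 1.26, -1.271]
contact_force: [0.5, -0.5, -3.5]
grip_width: 0.0109
```

Run:
```python
from h import *
print(tl())
go(.541,.186,.19,-15)
```

```text
[ 0.53 -0.02]
t 13.48 pos [ 0.5077 -0.3368  0.1778] yaw -4.5 tilt 0.53 j6 -34.5 F [ 0.5 -0.5 -3.5] w 0.0109
shares total xyz [-17.46  -0.4   -0.26] turn 1.83
```

Request:
arm_command(
  plan=[
    [[-0.3,-0.1,0,0.08],[-0.6,-0.1,0,0.08],[-0.7,-0.1,0,0.08],[-0.7,-0.1,0,0.08],[-0.7,-0.1,0,0.08],[-0.7,-0.1,0,0.08],[-0.7,-0.1,0,0.08],[-0.7,-0.1,0,0.08],[-0.7,-0.1,0,0.08],[-0.7,-0.1,0,0.08],[-0.7,-0.1,0,0.08],[-0.7,-0.1,0,0.08]],
  ],
)

```text
time_s: 14.48
position: [0.5367, -0.0891, 0.2178]
orientation: [-1.106, 1.344, -1.349]
contact_force: [-0.3, -0.4, -4.4]
grip_width: 0.0115
```

Run:
```python
from h import *
print(tl())
go(.541,.186,.19,-15)
```

```text
[0.42 0.11]
t 14.48 pos [ 0.5367 -0.0891  0.2178] yaw -10.9 tilt 0.43 j6 -4.6 F [-0.3 -0.4 -4.4] w 0.0115
shares total xyz [-9.03  0.94 -1.6 ] turn 0.72
```

Request:
arm_command(
  plan=[
    [[-0.7,0,-0.13,0.06],[-0.7,0,-0.13,0.06],[-0.7,0,-0.13,0.06],[-0.7,0,-0.13,0.06],[-0.7,0,-0.13,0.06],[-0.7,0,-0.13,0.06],[-0.7,0,-0.13,0.06],[-0.7,0,-0.13,0.06],[-0.7,0,-0.13,0.06],[-0.7,0,-0.13,0.06],[-0.6,0,-0.1,0.06],[-0.4,0,-0.1,0.06]],
  ],
)

```text
time_s: 15.48
position: [0.5386, 0.177, 0.2196]
orientation: [-1.067, 1.404, -1.395]
contact_force: [0.2, -1.2, -3.4]
grip_width: 0.011
```

Run:
```python
from h import *
print(tl())
shot("wrist","w1"); shot("side","d1"); shot("scene","s1")
for f in("w1","s1","d1"):
    p,W=cloud(f); Q=sel(W,(.541,.186),.04,.058,.067); print(f,len(Q))
    if len(Q)>20:
        print(pca(Q)); 
        A=np.c_[2*Q[:,:2],np.ones(len(Q))]; r=np.hypot(*(Q[:,:2]-[.541,.186]).T); 
    Q=sel(W,(.541,.186),.13,.022,.035)
    if len(Q)>50: print("ribs",pca(Q))
    Q=sel(W,observe()["position"],.03,.10,.25)
go(.541,.186,.19,-15)
```

```text
[0.09 0.43]
w1 1495
(array([0.5413, 0.1866], dtype=float32), array([50.1, 49.3], dtype=float32), np.float32(42.1), 1495, np.float64(0.0608))
ribs (array([0.5417, 0.1868], dtype=float32), array([160.3,  79.6], dtype=float32), np.float32(165.1), 2610, np.float64(0.0267))
s1 187
(array([0.542 , 0.1852], dtype=float32), array([52. , 50.8], dtype=float32), np.float32(128.6), 187, np.float64(0.0627))
ribs (array([0.5416, 0.1847], dtype=float32), array([163.8,  80.1], dtype=float32), np.float32(165.0), 393, np.float64(0.0288))
d1 168
(array([0.5414, 0.1869], dtype=float32), array([56.7, 49.7], dtype=float32), np.float32(66.8), 168, np.float64(0.0623))
ribs (array([0.541 , 0.1852], dtype=float32), array([159.6,  88.8], dtype=float32), np.float32(164.7), 328, np.float64(0.0288))
t 15.63 pos [0.5386 0.1758 0.2195] yaw -15.0 tilt 0.37 j6 27.2 F [-0.1 -0.3 -3.6] w 0.011
shares total xyz [-0.34  0.99 -0.01] turn -0.01
```

View pics/w1.png

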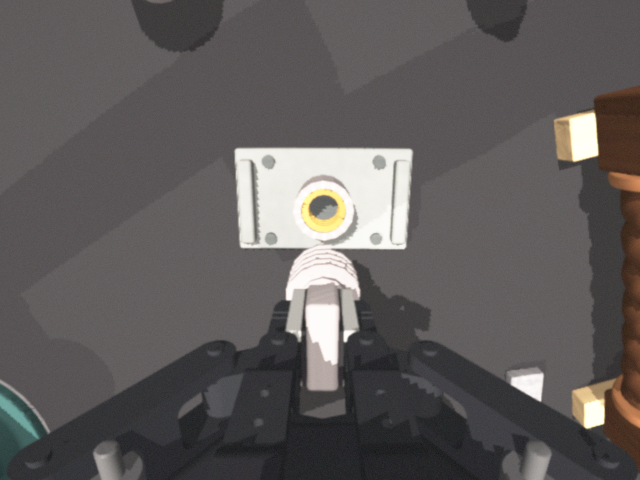

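The wrist view shows the screw held vertically between the fingers at (322,340). The foot is square to the view and the boss bore is at (323,210). I measure where the bar sits in the grip before lowering.

Run:
```python
from h import *
s=observe(); M=R.from_rotvec(s["orientation"]).as_matrix(); P=np.array(s["position"])
p,W=cloud("w1"); L=(W-P)@M
m=(abs(L[...,2])<.012)&(abs(L[...,0])<.04)&(L[...,1]<-.015)&(L[...,1]>-.05)
for a in np.arange(-.05,-.015,.003):
    k=m&(L[...,1]>=a)&(L[...,1]<a+.003)
    if k.sum()>20: print(round(a,3),k.sum(),np.percentile(L[k],[1,99],axis=0).round(4)[:,[0,2]].tolist())
k=(L[...,1]>0)&(L[...,1]<.06)&(np.abs(L[...,2])<.025)&(np.abs(L[...,0])<.04)
for a in np.arange(0,.06,.006):
    q=k&(L[...,1]>=a)&(L[...,1]<a+.006)
    if q.sum()>20: print("shank",round(a,3),q.sum(),np.percentile(L[q],[1,50,99],axis=0).round(4)[:,[0,2]].tolist())
```

```text
-0.05 293 [[-0.0137, -0.0119], [0.0078, 0.0119]]
-0.047 528 [[-0.0143, -0.0118], [0.0101, 0.0118]]
-0.044 198 [[-0.0141, -0.0116], [0.0055, 0.0117]]
-0.041 119 [[-0.0129, -0.0119], [0.0057, 0.0117]]
-0.038 775 [[-0.012, -0.0113], [0.0101, 0.0099]]
-0.035 253 [[-0.0131, -0.0117], [0.0035, 0.011]]
-0.032 2809 [[-0.0178, -0.0096], [0.0169, 0.009]]
-0.029 293 [[-0.0184, -0.0118], [0.0153, 0.011]]
-0.026 241 [[-0.0184, -0.0117], [-0.0109, 0.0111]]
-0.023 223 [[-0.0184, -0.0115], [-0.0109, 0.0108]]
-0.02 204 [[-0.0184, -0.0118], [-0.0107, 0.0111]]
-0.017 140 [[-0.0183, -0.0115], [-0.0108, 0.0109]]
shank 0.006 930 [[-0.0173, -0.014], [-0.0117, -0.0027], [-0.0067, 0.0103]]
shank 0.012 625 [[-0.0174, -0.0174], [-0.009, 0.0059], [0.0016, 0.016]]
shank 0.018 245 [[-0.0174, -0.0173], [-0.0144, 0.0014], [-0.0034, 0.0159]]
shank 0.024 236 [[-0.0173, -0.0164], [-0.0152, 0.002], [-0.0037, 0.016]]
shank 0.03 244 [[-0.0174, -0.0169], [-0.015, -0.0004], [-0.0039, 0.0158]]
shank 0.036 147 [[-0.0178, -0.0165], [-0.0161, -0.0051], [-0.0069, 0.0078]]
```

Request:
arm_command(
  plan=[
    [[-0.05,0.2,0,0],[-0.05,0.4,0,0],[-0.05,0.4,0,0],[-0.05,0.4,0,0],[-0.05,0.4,0,0],[-0.05,0.4,0,0],[-0.04,0.4,0,0],[0,0.2,0,0]],
  ],
)

```text
time_s: 16.3
position: [0.5399, 0.1815, 0.1257]
orientation: [-1.068, 1.409, -1.402]
contact_force: [-0.2, 0.5, -3.2]
grip_width: 0.011
```

Run:
```python
from h import *
print(tl())
go(.5413,.1862,.12,-15)
```

```text
[-0.12  0.21]
t 16.3 pos [0.5399 0.1815 0.1257] yaw -15.5 tilt 0.24 j6 28.2 F [-0.2  0.5 -3.2] w 0.011
shares total xyz [-0.16  0.19  0.  ] turn -0.09
```

Request:
arm_command(
  plan=[
    [[-0.08,-0.02,0,-0.05],[-0.06,-0.02,0,-0.04],[-0.04,-0.02,0,0]],
  ],
)

```text
time_s: 16.55
position: [0.5389, 0.1849, 0.1226]
orientation: [-1.081, 1.409, -1.395]
contact_force: [0.3, 0.5, -3.3]
grip_width: 0.0112
```

Run:
```python
from h import *
print(tl())
go(.5413,.1862,.12,-15)
shot("side","d2"); shot("scene","s2")
p,W=cloud("d2");p2,W2=cloud("s2")
def proj(f,X):
    p,d,T,K,k1=load(f); E=np.linalg.inv(T)
    return cv2.projectPoints(np.array([X]),cv2.Rodrigues(E[:3,:3])[0],E[:3,3],K,np.array([k1,0,0,0.]))[0].ravel()
o=[]
for f,q in(("d2",p),("s2",p2)):
    u,v=proj(f,[.541,.186,.08]).astype(int); o.append(cv2.resize(q[v-40:v+40,u-40:u+40],(400,400),interpolation=cv2.INTER_CUBIC))
cv2.imwrite("pics/c2.png",np.hstack(o)[:,:,::-1])
```

```text
[-0.61  0.08]
t 16.55 pos [0.5389 0.1849 0.1226] yaw -15.1 tilt 0.62 j6 28.2 F [ 0.3  0.5 -3.3] w 0.0112
shares total xyz [-0.06  0.09  0.07] turn -0.01
```

View pics/c2.png

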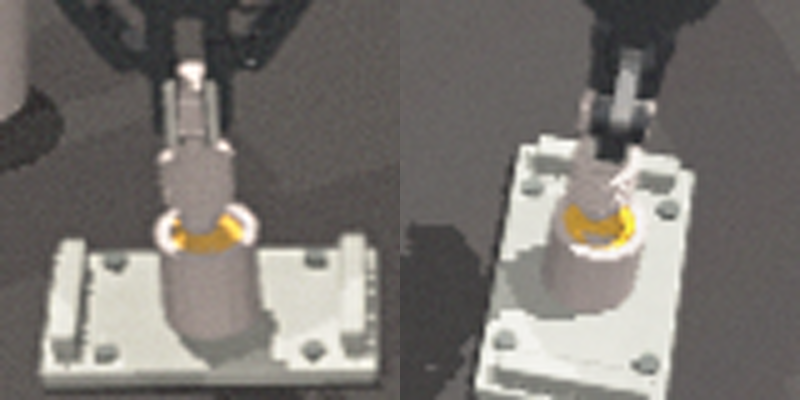

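The side view (left) shows the nose just above the bore and slightly left, about 2 mm in −x. The scene view (right) shows the nose over the bore. That agrees with the readout, so I correct and lower.

Request:
arm_command(
  plan=[
    [[-0.04,0.04,0.1,0],[-0.02,0.15,0.03,0],[0,0.2,0.01,0],[0,0.2,0.01,0]],
  ],
)

```text
time_s: 16.98
position: [0.5472, 0.1873, 0.1098]
orientation: [-1.07, 1.403, -1.395]
contact_force: [-4.5, 2.8, 2.4]
grip_width: 0.011
```

Run:
```python
from h import *
print(tl())
go(.5413,.1862,.10,-15)
```

```text
[-0.01  0.32]
t 16.98 pos [0.5472 0.1873 0.1098] yaw -15.0 tilt 0.32 j6 28.1 F [-4.5  2.8  2.4] w 0.011
shares total xyz [ 0.09  0.33 -0.18] turn -0.01
```

Request:
arm_command(
  plan=[
    [[0.05,0,-0.12,0],[0.02,0,-0.06,0],[0,0,0,0]],
  ],
)

```text
time_s: 17.23
position: [0.5398, 0.1863, 0.1072]
orientation: [-1.074, 1.405, -1.395]
contact_force: [0.5, -0.1, -2.8]
grip_width: 0.0111
```

Run:
```python
from h import *
print(tl())
go(.5413,.1862,.10,-15)
```

```text
[-0.23  0.24]
t 17.23 pos [0.5398 0.1863 0.1072] yaw -15.0 tilt 0.33 j6 28.2 F [ 0.5 -0.1 -2.8] w 0.0111
shares total xyz [-0.01  0.24  0.05] turn -0.01
```

Request:
arm_command(
  plan=[
    [[0,0.08,0.03,0],[0,0.08,0.01,0],[0,0.08,0,0]],
  ],
)

```text
time_s: 17.48
position: [0.5416, 0.1859, 0.1004]
orientation: [-1.072, 1.403, -1.396]
contact_force: [0.1, 1.1, -4.0]
grip_width: 0.011
```

Run:
```python
from h import *
print(tl())
go(.5413,.1862,.10,-15)
```

```text
[-0.07  0.25]
t 17.48 pos [0.5416 0.1859 0.1004] yaw -15.0 tilt 0.26 j6 28.1 F [ 0.1  1.1 -4. ] w 0.011
shares total xyz [-0.01  0.01 -0.01] turn -0.01
```

Request:
arm_command(
  plan=[
    [[0,0.05,0,0],[0,0.05,0,0]],
  ],
)

```text
time_s: 17.65
position: [0.5421, 0.1862, 0.0991]
orientation: [-1.07, 1.403, -1.396]
contact_force: [-3.4, -1.6, 7.7]
grip_width: 0.011
```

Run:
```python
from h import *
print(tl())
go(.5413,.1862,.10,-15)
```

```text
[0.01 0.29]
t 17.65 pos [0.5421 0.1862 0.0991] yaw -15.0 tilt 0.29 j6 28.1 F [-3.4 -1.6  7.7] w 0.011
shares total xyz [ 0.01 -0.03 -0.03] turn -0.01
```

Request:
arm_command(
  plan=[
    [[0,-0.02,0,0],[0,-0.02,0,0],[0,-0.02,0,0]],
  ],
  claw=0.18,
)

```text
time_s: 17.9
position: [0.5437, 0.1863, 0.103]
orientation: [-1.066, 1.4, -1.397]
contact_force: [-0.6, 0.5, -0.6]
grip_width: 0.0154
```

```bash
cat >> h.py <<'E'
def bar(f):
    "bar top: centre, angle, height, from the wrist camera"
    shot("wrist",f); p,W=cloud(f); s=observe(); P=s["position"]
    Q=sel(W,P,.03,P[2]+.005,P[2]+.045)
    h,e=np.histogram(Q[:,2],bins=np.arange(P[2]+.005,P[2]+.046,.001)); 
    M=R.from_rotvec(s["orientation"]).as_matrix(); L=(Q-P)@M
    Q=Q[abs(L[:,2])<.010]; h,e=np.histogram(Q[:,2],bins=np.arange(P[2]+.005,P[2]+.046,.001)); z=e[h.argmax()]
    T=Q[abs(Q[:,2]-z-.0005)<.0025]; print("bar",pca(T))
E
python3 - <<'E'
from h import *
print(tl())
go(.5413,.1862,.10,-15); bar("b0")
E
```

```text
[0.29 0.32]
t 17.9 pos [0.5437 0.1863 0.103 ] yaw -15.0 tilt 0.43 j6 28.1 F [-0.6  0.5 -0.6] w 0.0154
shares total xyz [ 0.02  0.1  -0.08] turn -0.01
bar (array([0.542 , 0.1858], dtype=float32), array([36.6, 19.7], dtype=float32), np.float32(67.0), 2890, np.float64(0.1298))
```

Request:
arm_command(
  plan=[
    [[0,0.02,-0.04,-0.5],[0,0.02,-0.02,-0.7],[0,0,0,-0.7],[0,0,0,-0.7],[0,0,0,-0.7],[0,0,0,-0.7]],
  ],
)

```text
time_s: 18.45
position: [0.5435, 0.1868, 0.1034]
orientation: [-1.267, 1.09, -1.095]
contact_force: [-1.4, 0.6, -1.0]
grip_width: 0.0152
```

Run:
```python
from h import *
print(tl())
go(.5413,.1862,.102,75); bar("b1")
```

```text
[0.53 0.35]
t 18.45 pos [0.5435 0.1868 0.1034] yaw 8.9 tilt 0.63 j6 4.3 F [-1.4  0.6 -1. ] w 0.0152
shares total xyz [ 0.01  0.05 -0.08] turn -11.54
bar (array([0.5412, 0.1862], dtype=float32), array([35.8, 19.7], dtype=float32), np.float32(88.0), 2860, np.float64(0.1305))
```

Request:
arm_command(
  plan=[
    [[0,0.02,-0.06,-0.7],[0,0.02,-0.05,-0.7],[0,0,-0.02,-0.7],[0,0,-0.02,-0.7],[0,0,0,-0.7],[0,0,0,-0.7]],
  ],
)

```text
time_s: 19.0
position: [0.5411, 0.186, 0.104]
orientation: [-1.417, 0.758, -0.774]
contact_force: [-0.9, -0.4, 0.4]
grip_width: 0.0152
```

Run:
```python
from h import *
print(tl())
go(.5413,.1862,.102,75); bar("b1")
```

```text
[0.86 0.43]
t 19.0 pos [0.5411 0.186  0.104 ] yaw 33.6 tilt 0.96 j6 -20.5 F [-0.9 -0.4  0.4] w 0.0152
shares total xyz [-0.    0.07  0.01] turn -7.23
bar (array([0.5391, 0.1846], dtype=float32), array([36.3, 19.6], dtype=float32), np.float32(113.6), 2872, np.float64(0.1314))
```

Request:
arm_command(
  plan=[
    [[0,0.05,0,-0.7],[0,0.04,0,-0.7],[0,0.02,0,-0.7],[0,0,0,-0.7],[0,0,0,-0.7],[0,0,0,-0.5]],
  ],
)

```text
time_s: 19.55
position: [0.5428, 0.1861, 0.1032]
orientation: [-1.509, 0.441, -0.468]
contact_force: [0.4, 0.7, -0.1]
grip_width: 0.0153
```

```bash
sed -i 's/<.010\]/<.0065]/' h.py
python3 - <<'E'
from h import *
print(tl())
go(.5413,.1862,.102,75); bar("b1")
E
```

```text
[1.13 0.46]
t 19.55 pos [0.5428 0.1861 0.1032] yaw 56.7 tilt 1.22 j6 -43.6 F [ 0.4  0.7 -0.1] w 0.0153
shares total xyz [-0.04  0.04 -0.02] turn -3.19
bar (array([0.542 , 0.1854], dtype=float32), array([36.9, 11.9], dtype=float32), np.float32(139.5), 2571, np.float64(0.1324))
```

Request:
arm_command(
  plan=[
    [[0,0.02,-0.02,-0.7],[0,0.01,0,-0.6],[0,0,0,-0.3]],
  ],
)

```text
time_s: 19.85
position: [0.5428, 0.1857, 0.1033]
orientation: [-1.532, 0.317, -0.346]
contact_force: [-0.4, 0.0, -0.9]
grip_width: 0.0154
```

Run:
```python
from h import *
print(tl())
go(.5413,.1862,.102,75); bar("b1")
```

```text
[1.19 0.48]
t 19.85 pos [0.5428 0.1857 0.1033] yaw 65.7 tilt 1.29 j6 -52.7 F [-0.4  0.  -0.9] w 0.0154
shares total xyz [-0.05  0.04 -0.01] turn -1.62
bar (array([0.5419, 0.1852], dtype=float32), array([36.4, 11.7], dtype=float32), np.float32(148.8), 2592, np.float64(0.1326))
```

Request:
arm_command(
  plan=[
    [[0,0.01,-0.01,-0.7],[0,0.01,0,-0.6],[0,0,0,-0.3]],
  ],
)

```text
time_s: 20.15
position: [0.5423, 0.1859, 0.1032]
orientation: [-1.549, 0.194, -0.224]
contact_force: [-0.8, 0.6, -0.4]
grip_width: 0.015
```

Run:
```python
from h import *
print(tl())
go(.5413,.1862,.102,75); bar("b1")
```

```text
[1.15 0.53]
t 20.15 pos [0.5423 0.1859 0.1032] yaw 74.7 tilt 1.27 j6 -61.6 F [-0.8  0.6 -0.4] w 0.015
shares total xyz [-0.04  0.04  0.  ] turn -0.05
bar (array([0.5414, 0.1854], dtype=float32), array([36.6, 11.9], dtype=float32), np.float32(158.0), 2619, np.float64(0.1325))
```

Request:
arm_command(
  plan=[
    [[0,0.01,0,-0.7],[0,0.01,0,-0.6],[0,0,0,-0.3]],
  ],
)

```text
time_s: 20.45
position: [0.543, 0.1857, 0.1027]
orientation: [-1.559, 0.07, -0.103]
contact_force: [0.0, 0.1, -1.4]
grip_width: 0.0153
```

Run:
```python
from h import *
print(tl())
go(.5413,.1862,.102,75); bar("b1")
```

```text
[1.26 0.51]
t 20.45 pos [0.543  0.1857 0.1027] yaw 83.7 tilt 1.35 j6 -70.6 F [ 0.   0.1 -1.4] w 0.0153
shares total xyz [-0.06  0.02  0.01] turn 1.52
bar (array([0.5276, 0.1883], dtype=float32), array([27.4, 12. ], dtype=float32), np.float32(161.8), 1737, np.float64(0.1292))
```

Run:
```python
from h import *
shot("wrist","b2"); p,W=cloud("b2"); shot("side","d3"); q,V=cloud("d3")
d=load("d3"); E=np.linalg.inv(d[2]); u,v=cv2.projectPoints(np.array([[.541,.186,.09]]),cv2.Rodrigues(E[:3,:3])[0],E[:3,3],d[3],np.array([d[4],0,0,0.]))[0].ravel().astype(int)
cv2.imwrite("pics/c3.png",np.hstack([cv2.resize(p[180:420,220:440],(412,450)),cv2.resize(q[v-40:v+40,u-35:u+35],(394,450),interpolation=cv2.INTER_CUBIC)])[:,:,::-1])
s=observe();M=R.from_rotvec(s["orientation"]).as_matrix();L=(W-s["position"])@M
for x in np.arange(-.02,.021,.004):
    k=(abs(L[...,0]-x)<.002)&(abs(L[...,2])<.004)&(W[...,2]>.06)&(W[...,2]<.15)
    if k.sum(): print(x.round(3),k.sum(),np.median(W[...,2][k]).round(4))
```

```text
-0.02 333 0.1266
-0.016 286 0.1279
-0.012 258 0.1287
-0.008 248 0.1296
-0.004 249 0.1304
0.0 143 0.1308
```

View pics/c3.png

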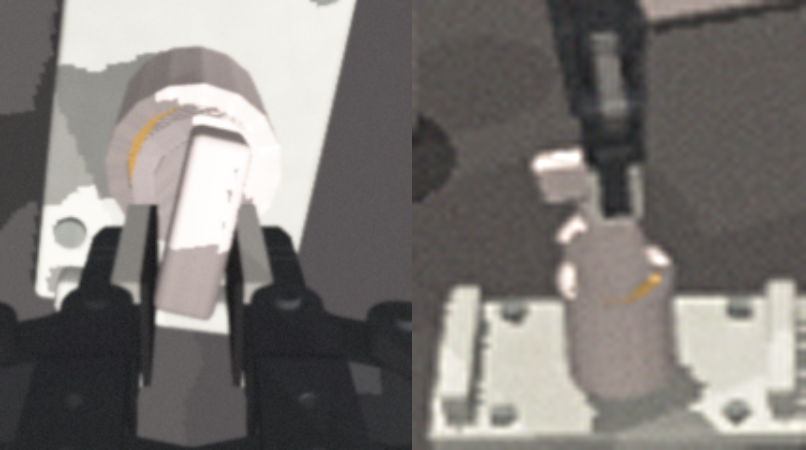

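The screw has tipped about 12° along its bar toward −x: one thread end has dropped and the other still sits on its start. Turning forward now would cross-thread it. Gripping squares the bar to the jaws, which is a bit more backward turn, and then I pull it upright.

Request:
arm_command(
  plan=[
    [[0,0,0,-0.3],[0,0,0,-0.3],[0,0,0,0],[0,0,0,0]],
  ],
  claw=0,
)

```text
time_s: 20.93
position: [0.544, 0.1862, 0.1035]
orientation: [-1.559, 0.028, -0.066]
contact_force: [-0.0, -0.4, -0.3]
grip_width: 0.0108
```

```bash
cat >> h.py <<'E'
def prof(f):
    shot("wrist",f); p,W=cloud(f); s=observe();M=R.from_rotvec(s["orientation"]).as_matrix();L=(W-s["position"])@M; o=[]
    for x in np.arange(-.032,.033,.004):
        k=(abs(L[...,0]-x)<.002)&(abs(L[...,2])<.004)&(W[...,2]>s["position"][2]+.008)&(W[...,2]<.16)
        if k.sum()>15: o.append((int(round(x*1000)),float(round(1000*np.median(W[...,2][k]),1))))
    print("top profile tool-x mm: z mm",o)
E
python3 - <<'E'
from h import *
print(tl())
go(.5413,.1862,.102,90); prof("b3")
E
```

```text
[1.39 0.59]
t 20.93 pos [0.544  0.1862 0.1035] yaw 86.6 tilt 1.51 j6 -73.5 F [-0.  -0.4 -0.3] w 0.0108
shares total xyz [-0.09  0.05 -0.01] turn -0.6
top profile tool-x mm: z mm [(-32, 125.2), (-28, 126.3), (-24, 127.2), (-20, 127.9), (-16, 128.8), (-12, 129.6), (-8, 130.4), (-4, 131.3), (0, 131.5)]
```

Request:
arm_command(
  plan=[
    [[0.15,0.02,0,0],[0.15,0.02,0,0],[0.15,0.02,0,0]],
  ],
)

```text
time_s: 21.23
position: [0.5528, 0.1861, 0.1017]
orientation: [-1.559, 0.04, -0.057]
contact_force: [-7.1, 0.4, 4.2]
grip_width: 0.0111
```

Run:
```python
from h import *
print(tl())
go(.557,.1862,.102,90); prof("b3")
```

```text
[0.64 0.63]
t 21.23 pos [0.5528 0.1861 0.1017] yaw 86.5 tilt 0.9 j6 -73.7 F [-7.1  0.4  4.2] w 0.0111
shares total xyz [ 0.14 -0.01  0.01] turn -0.62
top profile tool-x mm: z mm [(-32, 126.6), (-28, 127.0), (-24, 127.6), (-20, 128.0), (-16, 128.4), (-12, 128.9), (-8, 129.3), (-4, 129.7), (0, 129.4)]
```

Request:
arm_command(
  plan=[
    [[0.15,0,0,0],[0.15,0,0,0],[0.15,0,0,0]],
  ],
)

```text
time_s: 21.53
position: [0.5595, 0.1855, 0.099]
orientation: [-1.56, 0.058, -0.041]
contact_force: [-7.7, -0.1, 2.1]
grip_width: 0.0108
```

Run:
```python
from h import *
print(tl())
go(.557,.1862,.102,90); prof("b3")
```

```text
[-0.57  0.59]
t 21.53 pos [0.5595 0.1855 0.099 ] yaw 86.4 tilt 0.82 j6 -74.0 F [-7.7 -0.1  2.1] w 0.0108
shares total xyz [-0.09 -0.1   0.02] turn -0.63
top profile tool-x mm: z mm [(-32, 127.0), (-28, 127.0), (-24, 127.1), (-20, 127.1), (-16, 127.1), (-12, 127.2), (-8, 127.2), (-4, 127.2), (0, 126.7)]
```

Request:
arm_command(
  plan=[
    [[0,0,0,0],[0,0,0,0],[-0.15,0,0,0],[-0.2,0,0,0],[-0.15,0,0,0],[-0.05,0,0,0],[0,0,0,0]],
  ],
  claw=0.22,
)

```text
time_s: 22.17
position: [0.5449, 0.1861, 0.0986]
orientation: [-1.561, 0.055, -0.048]
contact_force: [0.4, -0.2, -0.4]
grip_width: 0.0188
```

Run:
```python
from h import *
print(tl())
go(.5413,.1862,.096,90); prof("b4"); bar("b5")
```

```text
[-0.22  0.56]
t 22.17 pos [0.5449 0.1861 0.0986] yaw 86.2 tilt 0.6 j6 -73.4 F [ 0.4 -0.2 -0.4] w 0.0188
shares total xyz [-0.12  0.09 -0.01] turn -0.66
top profile tool-x mm: z mm [(-20, 121.9), (-16, 127.1), (-12, 127.1), (-8, 127.1), (-4, 127.1), (0, 127.1), (4, 127.1), (8, 127.2), (12, 127.1), (16, 126.8)]
bar (array([0.5425, 0.1868], dtype=float32), array([37.1, 11.4], dtype=float32), np.float32(176.4), 2754, np.float64(0.1269))
```

Request:
arm_command(
  plan=[
    [[-0.05,0,0,0],[-0.03,0,0.01,0],[0,0,0,0.5],[0,0.01,0,0.7],[0,0.01,0,0.7],[0,0.01,0,0.7],[0,0.01,0,0.7],[0,0.01,0,0.7],[0,0.01,0,0.7],[0,0.01,0,0.7]],
  ],
  claw=0.16,
)

```text
time_s: 23.1
position: [0.5433, 0.187, 0.0972]
orientation: [-1.504, 0.497, -0.489]
contact_force: [0.2, -0.5, -0.5]
grip_width: 0.0135
```

Run:
```python
from h import *
print(tl())
go(.542,.1868,.097,-104); bar("b6"); prof("b6")
```

```text
[-0.11  0.6 ]
t 23.1 pos [0.5433 0.187  0.0972] yaw 53.8 tilt 0.61 j6 -40.9 F [ 0.2 -0.5 -0.5] w 0.0135
shares total xyz [-0.03  0.01 -0.03] turn 27.55
bar (array([0.5421, 0.1875], dtype=float32), array([36.4, 12.8], dtype=float32), np.float32(143.1), 2779, np.float64(0.1257))
top profile tool-x mm: z mm [(-20, 118.7), (-16, 125.6), (-12, 125.8), (-8, 125.8), (-4, 125.9), (0, 125.9), (4, 125.9), (8, 126.1), (12, 126.1), (16, 125.7)]
```

The screw is level and sank 1.3 mm over 33°, which matches the 14 mm/turn lead, so it is in the thread. I continue forward.

Request:
arm_command(
  plan=[
    [[0,0.01,-0.02,0.8],[0,0.01,-0.01,0.8],[0,0.01,0,0.8],[0,0.01,0,0.8],[0,0.01,0,0.8],[0,0.01,0,0.8],[0,0.01,0,0.8],[0,0.01,0,0.8],[0,0.01,0,0.8],[0,0.01,0,0.8],[0,0.01,0,0.8],[0,0.01,0,0.8]],
  ],
)

```text
time_s: 24.2
position: [0.5435, 0.1865, 0.094]
orientation: [-1.184, 1.241, -1.227]
contact_force: [-0.5, 0.0, 0.2]
grip_width: 0.0138
```

Run:
```python
from h import *
print(tl())
go(.542,.187,.095,-104); bar("b6"); prof("b6")
```

```text
[-0.02  0.62]
t 24.2 pos [0.5435 0.1865 0.094 ] yaw -2.1 tilt 0.62 j6 14.9 F [-0.5  0.   0.2] w 0.0138
shares total xyz [-0.02 -0.03 -0.05] turn 17.79
bar (array([0.5435, 0.1872], dtype=float32), array([36.6, 12.9], dtype=float32), np.float32(87.1), 2811, np.float64(0.1235))
top profile tool-x mm: z mm [(-20, 116.1), (-16, 123.2), (-12, 123.5), (-8, 123.6), (-4, 123.6), (0, 123.6), (4, 123.7), (8, 123.7), (12, 123.9), (16, 123.5)]
```

Request:
arm_command(
  plan=[
    [[0,0,-0.01,0.8],[0,0,-0.01,0.8],[0,0.01,0,0.8],[0,0,0,0.8],[0,0.01,0,0.8],[0,0,0,0.8],[0,0.01,0,0.8],[0,0,0,0.8],[0,0.01,0,0.8],[0,0,0,0.8],[0,0.01,0,0.8],[0,0.01,0,0.8]],
  ],
)

```text
time_s: 25.3
position: [0.5431, 0.1866, 0.0921]
orientation: [-0.561, 1.902, -1.881]
contact_force: [-0.2, -0.1, 0.2]
grip_width: 0.014
```

Run:
```python
from h import *
print(tl())
go(.542,.187,.092,-104); bar("b6"); prof("b6")
```

```text
[-0.02  0.62]
t 25.3 pos [0.5431 0.1866 0.0921] yaw -56.8 tilt 0.63 j6 69.7 F [-0.2 -0.1  0.2] w 0.014
shares total xyz [ 0.02  0.   -0.03] turn 8.23
bar (array([0.5429, 0.1863], dtype=float32), array([36.7, 11.7], dtype=float32), np.float32(37.7), 2774, np.float64(0.1214))
top profile tool-x mm: z mm [(-20, 115.6), (-16, 117.5), (-12, 121.4), (-8, 121.6), (-4, 121.6), (0, 121.5), (4, 121.5), (8, 121.6), (12, 121.6), (16, 121.4)]
```

Request:
arm_command(
  plan=[
    [[0,0,0,0.8],[0,0,0,0.8],[0,0.01,0,0.8],[0,0,0,0.8],[0,0.01,0,0.8],[0,0,0,0.8],[0,0.01,0,0.8],[0,0,0,0.8],[0,0.01,0,0.8],[0,0,0,0.8],[0,0,0,0]],
  ],
)

```text
time_s: 26.32
position: [0.5432, 0.1866, 0.0907]
orientation: [-0.214, -2.125, 2.102]
contact_force: [-0.5, -0.1, -0.6]
grip_width: 0.0136
```

Run:
```python
from h import *
print(tl())
go(.542,.187,.092,-104); bar("b6"); prof("b6")
```

```text
[-0.02  0.62]
t 26.32 pos [0.5432 0.1866 0.0907] yaw -101.7 tilt 0.62 j6 114.5 F [-0.5 -0.1 -0.6] w 0.0136
shares total xyz [ 0.04 -0.04 -0.  ] turn 0.41
bar (array([0.5427, 0.1864], dtype=float32), array([36.3, 12.7], dtype=float32), np.float32(169.3), 2738, np.float64(0.1197))
top profile tool-x mm: z mm [(-16, 115.3), (-12, 120.0), (-8, 119.9), (-4, 120.0), (0, 119.9), (4, 119.8), (8, 119.9), (12, 119.9), (16, 119.7)]
```

Request:
arm_command(
  plan=[
    [[0,0,0,0],[0,0,0,0],[0,0,0,0],[0,0,0,0],[0,0,0,-0.5],[0,0,0,-1],[0,0,0,-1],[0,0,0,-1],[0,0,0,-1],[0,0,0,-1],[0,0,0,-1],[0,0,0,-1]],
  ],
  claw=0.7,
)

```text
time_s: 27.42
position: [0.5433, 0.1866, 0.0909]
orientation: [-0.576, 1.89, -1.869]
contact_force: [-0.5, 1.0, 0.4]
grip_width: 0.0599
```

Request:
arm_command(
  plan=[
    [[0,0,0,-1],[0,0,0,-1],[0,0,0,-1],[0,0,0,-1],[0,0,0,-1],[0,0,0,-1],[0,0,0,-1],[0,0,0,-1],[0,0,0,-1],[0,0,0,-1],[0,0,0,-1],[0,0,0,-1]],
  ],
)

```text
time_s: 28.42
position: [0.5434, 0.1867, 0.091]
orientation: [-1.327, 0.99, -0.979]
contact_force: [-0.5, 0.6, -0.4]
grip_width: 0.0598
```

Run:
```python
from h import *
print(tl())
go(.5427,.1864,.090,79.3)
```

```text
[0.01 0.63]
t 28.42 pos [0.5434 0.1867 0.091 ] yaw 17.2 tilt 0.63 j6 -4.3 F [-0.5  0.6 -0.4] w 0.0598
shares total xyz [ 0.    0.03 -0.02] turn -10.84
```

Request:
arm_command(
  plan=[
    [[0,0,-0.01,-1],[0,0,-0.01,-1],[0,0,0,-1],[0,0,0,-1],[0,0,0,-1],[0,0,0,-1],[0,0,0,-1],[0,0,0,-1],[0,0,0,-1],[0,0,0,-1],[0,0,0,-0.6],[0,0,0,0]],
  ],
)

```text
time_s: 29.42
position: [0.5428, 0.1864, 0.0912]
orientation: [-1.557, 0.113, -0.112]
contact_force: [-0.2, 0.2, 0.5]
grip_width: 0.0596
```

Request:
arm_command(
  plan=[
    [[0,0,0,0],[0,0,0,0],[0,0,0,0],[0,0,0,0]],
  ],
  claw=0.16,
)

```text
time_s: 29.75
position: [0.5428, 0.1864, 0.0912]
orientation: [-1.557, 0.116, -0.115]
contact_force: [-0.3, 0.1, -0.5]
grip_width: 0.0138
```

Run:
```python
from h import *
print(tl())
go(.5427,.1864,.090,79.3); bar("b7"); prof("b7")
```

```text
[0.03 0.63]
t 29.75 pos [0.5428 0.1864 0.0912] yaw 81.6 tilt 0.63 j6 -68.7 F [-0.3  0.1 -0.5] w 0.0138
shares total xyz [-0.    0.04 -0.  ] turn 0.4
bar (array([0.542 , 0.1867], dtype=float32), array([36.4, 12. ], dtype=float32), np.float32(171.5), 2798, np.float64(0.1197))
top profile tool-x mm: z mm [(-20, 111.7), (-16, 119.7), (-12, 119.9), (-8, 119.9), (-4, 120.0), (0, 119.9), (4, 119.9), (8, 120.0), (12, 120.0), (16, 119.6)]
```

Request:
arm_command(
  plan=[
    [[0,0.02,0,0.8],[0,0.02,0,0.8],[0,0.01,0,0.8],[0,0.01,0,0.8],[0,0.01,0,0.8],[0,0.01,0,0.8],[0,0.01,0,0.8],[0,0.01,0,0.8],[0,0.01,0,0.8],[0,0.01,0,0.8],[0,0.01,0,0.8],[0,0.01,0,0.8]],
  ],
)

```text
time_s: 30.85
position: [0.5432, 0.1867, 0.0876]
orientation: [-1.366, 0.902, -0.893]
contact_force: [0.4, -0.8, 0.3]
grip_width: 0.0137
```

Run:
```python
from h import *
print(tl())
go(.5425,.1866,.088,-116); bar("b7"); prof("b7")
```

```text
[0.09 0.66]
t 30.85 pos [0.5432 0.1867 0.0876] yaw 23.7 tilt 0.67 j6 -10.9 F [ 0.4 -0.8  0.3] w 0.0137
shares total xyz [-0.   -0.01 -0.02] turn 24.39
bar (array([0.5427, 0.1871], dtype=float32), array([36.3, 12.9], dtype=float32), np.float32(113.1), 2788, np.float64(0.1176))
top profile tool-x mm: z mm [(-20, 110.6), (-16, 117.0), (-12, 117.6), (-8, 117.6), (-4, 117.6), (0, 117.6), (4, 117.6), (8, 117.7), (12, 117.7), (16, 117.5)]
```

Request:
arm_command(
  plan=[
    [[0,0,-0.01,0.8],[0,0,-0.01,0.8],[0,0.01,0,0.8],[0,0,0,0.8],[0,0.01,0,0.8],[0,0,0,0.8],[0,0.01,0,0.8],[0,0,0,0.8],[0,0.01,0,0.8],[0,0,0,0.8],[0,0.01,0,0.8],[0,0.01,0,0.8]],
  ],
)

```text
time_s: 31.95
position: [0.5424, 0.1866, 0.0857]
orientation: [-0.884, 1.615, -1.597]
contact_force: [-1.1, 0.6, 0.0]
grip_width: 0.0139
```

Request:
arm_command(
  plan=[
    [[0,0,0,0.8],[0,0,0,0.8],[0,0.01,0,0.8],[0,0,0,0.8],[0,0.01,0,0.8],[0,0,0,0.8],[0,0.01,0,0.8],[0,0,0,0.8],[0,0.01,0,0.8],[0,0,0,0.8],[0,0.01,0,0.8],[0,0.01,0,0.8]],
  ],
)

```text
time_s: 32.95
position: [0.5423, 0.1868, 0.0839]
orientation: [-0.034, 2.218, -2.192]
contact_force: [0.2, 0.6, 0.4]
grip_width: 0.0137
```

Run:
```python
from h import *
print(tl())
go(.5425,.1866,.084,-117); bar("b7"); prof("b7")
```

```text
[0.05 0.69]
t 32.95 pos [0.5423 0.1868 0.0839] yaw -88.2 tilt 0.69 j6 101.0 F [0.2 0.6 0.4] w 0.0137
shares total xyz [-0.01 -0.    0.01] turn 5.03
bar (array([0.5415, 0.1865], dtype=float32), array([36.5, 12.6], dtype=float32), np.float32(2.6), 2770, np.float64(0.1132))
top profile tool-x mm: z mm [(-16, 108.6), (-12, 113.4), (-8, 156.3), (-4, 113.4), (0, 113.4), (4, 113.3), (8, 113.3), (12, 113.4), (16, 113.1)]
```

Request:
arm_command(
  plan=[
    [[0,0,0,0.8],[0,0,0,0.8],[0,0.01,0,0.8],[0,0,0,0.8],[0,0.01,0,0.8],[0,0,0,0.8],[0,0,0,0.3],[0,0,0,0]],
  ],
)

```text
time_s: 33.72
position: [0.5423, 0.1868, 0.0832]
orientation: [-0.466, -1.972, 1.948]
contact_force: [-0.4, -0.1, -0.6]
grip_width: 0.0135
```

Request:
arm_command(
  plan=[
    [[0,0,0,0],[0,0,0,0],[0,0,0,0],[0,0,0,0]],
  ],
  claw=0,
)

```text
time_s: 34.05
position: [0.5424, 0.1868, 0.0833]
orientation: [-0.458, -1.977, 1.953]
contact_force: [0.2, -0.3, 0.4]
grip_width: 0.0108
```

Run:
```python
from h import *
print(tl())
go(.5425,.1866,.084,-117); bar("b8"); prof("b8")
shot("side","d4"); shot("scene","s4"); o=[]
for f in("d4","s4"):
    d=load(f); E=np.linalg.inv(d[2]); u,v=cv2.projectPoints(np.array([[.541,.186,.08]]),cv2.Rodrigues(E[:3,:3])[0],E[:3,3],d[3],np.array([d[4],0,0,0.]))[0].ravel().astype(int)
    o.append(cv2.resize(d[0][v-45:v+45,u-40:u+40],(400,450),interpolation=cv2.INTER_CUBIC))
cv2.imwrite("pics/c4.png",np.hstack(o)[:,:,::-1])
```

```text
[0.05 0.68]
t 34.05 pos [0.5424 0.1868 0.0833] yaw -116.4 tilt 0.68 j6 129.2 F [ 0.2 -0.3  0.4] w 0.0108
shares total xyz [-0.01 -0.02  0.  ] turn 0.11
bar (array([0.5418, 0.1867], dtype=float32), array([36.5, 12.9], dtype=float32), np.float32(153.7), 2708, np.float64(0.112))
top profile tool-x mm: z mm [(-16, 107.5), (-12, 112.3), (-8, 156.2), (-4, 112.3), (0, 112.2), (4, 112.2), (8, 112.2), (12, 112.1), (16, 112.0)]
```

View pics/c4.png

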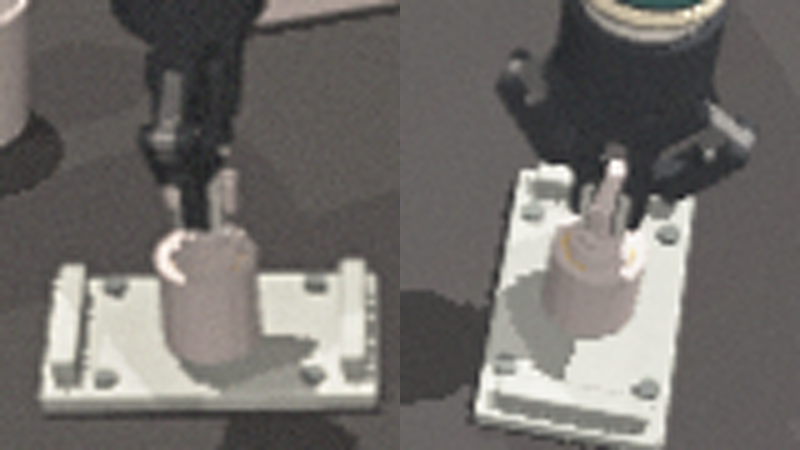

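The screw sits upright and sunk in the boss, with the bar gripped in the jaws. The wrist force is about zero, the bar top is level, and the drop from the mouth is about 20.5 mm. I'm handing in.

Run:
```python
from h import *
print(finish_job()); go(None,0,0)
```

```text
the job is handed in; nothing more can be done
None
the job is handed in; nothing more can be done
```

The clamp screw is started in the boss and handed in at about 34 s, with the gripper still closed on its bar and the screw upright. No verdict was reported.

- **Placing:** I took the bar-handled screw from its compartment. I set it in the boss with the bar at 75°, square to the foot's length at 165°.
- **Backward:** I turned it anticlockwise with the bar held loosely. At about 160° it tipped roughly 12° along the bar, because one thread end had dropped and the other had not. I gripped it, pulled it upright, and both ends dropped. By then the bar was about 33° past the likely drop angle of about 143°; that angle is worked out from the heights, not seen directly.
- **Forward:** I turned it clockwise about 383°, regripping once after about 187°. It sank at the expected 14 mm per turn.
- **Final checks:**
  - The bar top is level to within about 0.5°, and the tool is tilted 0.7°.
  - The thread end is about 20.5 mm below the mouth, against 21 mm nominal. I stopped about 10° short of the exact angle, partway between one turn from the drop angle and one turn from where I began turning forward.
  - The bar is gripped (reading 10.8 mm), and the contact force is near zero.
- **Not checked:** I did not look again at the bystanders or the other bolts, though no contact with them was felt.

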